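# Index the rotary wiring stand one hole on

### The job

Turn the rotary wiring stand counter-clockwise (seen from above) to its next index hole and leave it locked there: pull the black spring knob up to free the pin and swing the stage a little off the hole, let the knob go so that the pin rides on the ring below, then turn the stage on by its steel post until the pin drops by itself fully into the first hole it meets. That hole is hidden under the disc, so feel for it: push gently, stop as soon as it locks, and never force the pin sideways against a hole. Leave the cutters, the tape roll and the nut driver where they lie.

Things in the scene. Friction and masses are not known exactly. Their poses are not given: they have to be found in the camera images.
- index_base: Fixed foot of the rotary stand, screwed to the desk: square dark steel plate 200 x 200 x 8 mm with a round grey housing 184 mm across, 31 mm high; a hidden index ring lies inside. Origin at the centre of its underside, on the stage's vertical turning axis; z up. Its yaw is the stand's yaw.
- disc_centre (a point): Centre of the top face of the stage: an aluminium disc 180 mm across that turns on the housing, underside 31.5 mm, top 44 mm above the desk. It carries a steel rail (35 x 150 x 8 mm, along the stage's y, centred 12 mm to its +x) with a terminal strip (22 x 70 mm, top 70 mm above the desk). The stage's axes are the stand's, turned by turn_stage.
- turn_stage (a joint): Turn of the stage, rad, positive counter-clockwise from above; 0 = home hole (start). Stops at -0.25, 1.65. The next hole lies hidden between 0.75 and 1.20, different each time; the hole 0.60 beyond it is wrong. The pin has 1 mm (0.014 rad) play either side in a hole. Turning drag at the post: about 1 N, plus 0.3 N per cm/s; it stays where it is left.
- plunger (a joint): Lift of the spring plunger, m: 0 = pin fully down in a hole, 0.005 to 0.007 = pin riding on the ring between holes, 0.012 = upper stop. Spring and weight pull it down with 6 to 8 N. Pulled above 0.0075 the stage is free to turn; it does not stay up by itself.
- knob_top (a point): Centre of the top of the plunger's knob: black upright cylinder, 24 mm diameter, 25 mm high, top 92 mm above the desk with the pin down. Stands over a 21 mm steel barrel, 70 mm from the turning axis, at 220 degrees (counter-clockwise from the stand's x axis) plus the stage's turn. Can be gripped from above; lifts straight up.
- post_top (a point): Centre of the top of the turning post: plain upright steel pin, 16 mm diameter, from the disc's face (44 mm) to 92 mm above the desk, fixed to the stage 70 mm from the axis at 140 degrees plus the stage's turn. Push or hold it to turn the stage; a push here loads a locked pin one to one.
- index_pin: The plunger's round-ended steel pin, 8 mm in diameter, under the disc and straight below the knob. Origin at its lower tip, 22 mm above the desk when down in a hole. While it is down in a hole, the force between it and the hole's side must stay below 30 N.
- cutters: Side cutters with red handles, 188 x 56 x 14 mm, loose on the desk to the right of the stand. Origin at the centre of the underside.
- tape_roll: Roll of black tape, 63 mm across, 19 mm high, loose on the desk to the left of the stand. Origin at the centre of the underside.
- nut_driver: Nut driver with a dark handle, 157 mm long, 23 mm high, loose on the desk between the stand and the robot. Origin at the centre of the underside.

How it is judged:
By the outcome, as a careful person would: the job done as asked, in the order asked, and still so for the second after the job is handed in, with the robot touching nothing.
It also fails if it takes over 61 s, if anything falls off the work surface, if the arm or the gripper's body presses on something with over 40 N, if the wrist force passes 120 N, or if a joint passes its speed limit or range.

### The arm

A 6-joint arm with a two-finger parallel gripper is mounted at the origin on a cart in front of the work surface, level with it; the furniture and walls round the work are solid. World frame = base frame: x ahead of the robot, y to its left, z up, the work surface at z = 0. Lengths are in m, angles in rad, forces in N, time in s.
With the tool pointing down it reaches from about 0.35 to 0.975 m from the base axis. Payload 4.9 kg.
Tool frame: the origin (TCP) lies on the centre line of the jaws, within the pads' length; the fingertips stand 14 mm ahead of it and the grasp point (between the pads) lies 5 mm behind it; y points along the fingers, z is the direction in which the jaws open and shut, and the axes are right-handed (so a half turn about y gives the same grasp; the last joint's range is limited). The gripper opens to 85 mm and grips with 20 to 120 N. Pads are 22 mm wide; open, the fingers measure 114 mm over their backs; the gripper's body (76 mm by 85 mm) begins 54 mm behind the grasp point. The pads swing forward as they close: fully open they stand 13 mm farther back than shut.
Start: joints at [-1.228, 0.053, 1.613, -0, 1.476, -0.119], TCP at [0.278, -0.56, 0.245] pointing down, gripper open.
Joint ranges: [-3.01, 3.01], [-1.01, 2.22], [0.06, 2.58], [-1.02, 4.17], [0.09, 2.62], [-3.14, 3.14]. Speed limits (rad/s): [2.57, 2.57, 3.14, 3.14, 3.14, 3.14].

### API

Orientations are given as a rotation vector (axis times angle).
In Python, from station import ctrl gives the robot as it stands.
- The arm moves only by the tool servo_tool, never from a script. Its arguments are lists of equal length, an entry for each row: "delta_pos": the shift along the tool's x, y, z in m, a list of three; "dr": the turn, a rotation vector about the tool's x, y, z in degrees, a list of three; "grip": the opening, from 0 (shut) to 1 (fully open). In form: {"delta_pos": [[x, y, z], ...], "dr": [[rx, ry, rz], ...], "grip": [grip, ...]}. A call has 1 to 5 rows; each row shifts and turns the pose as measured when the row begins, along the tool's axes as they then stand; what a row does not reach is not made up. A row lasts 1/8 s, in which the tool goes at most 62.5 mm and 10.7 degrees, less where a joint would pass 70% of its speed; a pose out of reach is approached as far as the arm can. A call is refused whole if a number of a shift passes 0.0625 or a number of a turn 10.7, either way. A call with a gripper value outside its range is refused whole. The fingers move at their own pace and stop on an object; "grip_force" is the grip in N (left out, the last holds). Time passes only in rows, so rows that do not move let the fingers close. It gives the time, the measured TCP pose, the force and the opening at its end, in the units of the state.
- ctrl.get_obs(): the state, without advancing time (a new reading comes with each control period).
- ctrl.get_image(name): name is "side" or "top"; returns the picture (384x512x3 uint8, red, green, blue); there is no depth.
- ctrl.camera_params(name): a dict with "fovy" (degrees; the focal length in pixels is half the picture's height over the tangent of half this angle, whatever the lens; pixels are square), "cx", "cy" (the principal point, pixels), "k1" (the pictures are not rectified: a ray, as slopes to the right and down, at radius r is drawn at 1 + k1 r^2 times it, then the intrinsics apply), "eye" and "rotation" of the camera in the world. Camera axes: x right, y down, z forward; pixel columns grow to the right and rows downward; lengths in m; the calibration is good to about 2 mm. A picture is of the moment at which its call begins. camera_params takes no time and is no camera call.
- ctrl.finish_job(): hands the job in, once; it reports no verdict.
Trained networks look in the newest picture that a camera, given by its name, has taken for a name from the list of things; names that differ only in an ending like _2 or _b are one class to them, and where a whole thing is asked for, a point or a joint stands for the part that bears it (a point fixed in the world has none). Each returns a list of dicts, best first, with "score" (0 to 1); they miss things now and then, are a little off and sometimes report something else, mostly with a low value. They report only what shows in the picture. A call takes as long as a camera call.
- ctrl.masks_of(camera, label): "pixels" (384x512 bool, what is visible of it) and "extent" ([left, top, right, bottom] in pixels, round what is visible of it).
The state is a dict: "t": time; "q": joint angles; "dq": joint speeds; "effort": joint torques, N m; "tool_pos": TCP position; "tool_rot": TCP orientation; "contact_force": force on the tool from outside, world axes, zero at the start; "wrist_torque": the same for the moment, N m; "opening": finger opening in m.
Only numpy, scipy, OpenCV 4.12 (cv2) and the standard library are available. Lean on these libraries where they do the work, as an engineer would, in place of code of your own. Each camera call takes 0.05 s, during which the arm holds its last target.

## Working session

There is one attempt and no reset: what is moved stays moved. The work goes in short steps, Python scripts to look and compute and a tool call to move; the robot and the scene stay as the last step left them, time stands still between calls to the robot, and variables do not carry over. Pictures are saved under pics/ and viewed, and the job is handed in when it is done.

Besides the shell and the picture viewer there is one more tool, called after "Emit:" as name(argument=value, ...), one argument or row to a line, values as JSON. servo_tool: Moves the arm, as the interface text tells. Its arguments: {"type":"object","properties":{"delta_pos":{"type":"array","items":{"type":"array","items":{"type":"number"}}},"dr":{"type":"array","items":{"type":"array","items":{"type":"number"}}},"grip":{"type":"array","items":{"type":"number"}},"grip_force":{"type":"number"}},"required":["delta_pos","dr","grip"]}

```bash
ls; mkdir -p pics
cat > h.py <<'E'
import numpy as np,cv2
from station import ctrl
from scipy.spatial.transform import Rotation as R
def save(n,cam):
    im=ctrl.get_image(cam); cv2.imwrite(f'pics/{n}.png',cv2.cvtColor(im,cv2.COLOR_RGB2BGR)); return im
def cam(name):
    p=ctrl.camera_params(name); f=192/np.tan(np.radians(p['fovy'])/2); return p,f
def proj(name,X):
    p,f=cam(name); c=np.array(p['rotation']).T@(np.array(X)-np.array(p['eye'])); s=c[:2]/c[2]; s=s*(1+p['k1']*(s@s)); return s*f+[p['cx'],p['cy']]
def onplane(name,uv,z):
    p,f=cam(name); d=(np.array(uv)-[p['cx'],p['cy']])/f; s=d.copy()
    for _ in range(30): s=d/(1+p['k1']*(s@s))
    r=np.array(p['rotation'])@np.array([s[0],s[1],1]); e=np.array(p['eye']); return e+r*(z-e[2])/r[2]
E
python3 - <<'E'
from h import *
save('t0','top');save('s0','side')
for c in('top','side'):
    print(ctrl.camera_params(c))
    for l in('knob_top','post_top','index_base','disc_centre'):
        for m in ctrl.masks_of(c,l)[:2]:
            ys,xs=np.nonzero(m['pixels']); print(c,l,round(m['score'],2),m['extent'],xs.mean().round(1),ys.mean().round(1),len(xs))
print(ctrl.get_obs())
E
```

```text
pics
{'fovy': 46.23478273161049, 'cx': 247.8991200941967, 'cy': 192.2092701864803, 'k1': -0.17559343491970492, 'eye': array([0.44443701, 0.08297893, 1.02376942]), 'rotation': array([-2.16659575,  2.21531025, -0.04183244])}
top post_top 0.72 [194.8, 139.6, 274.2, 221.0] 232.9 177.9 5155
top post_top 0.54 [150.3, 145.6, 178.4, 174.1] 164.7 158.4 498
top index_base 0.57 [184.7, 128.5, 281.8, 226.5] 233.7 179.4 7641
top disc_centre 0.67 [190.9, 139.2, 272.5, 219.5] 233.0 178.0 5216
{'fovy': 44.63531700390027, 'cx': 258.097090045835, 'cy': 190.54035322390652, 'k1': -0.107621504581946, 'eye': array([ 0.56922534, -0.64719222,  0.84337227]), 'rotation': array([-2.38842201, -0.08106802,  0.0508891 ])}
side knob_top 0.54 [235.1, 175.1, 249.0, 188.3] 241.9 182.1 132
side post_top 0.68 [232.2, 151.5, 306.8, 216.1] 268.8 185.3 3406
side index_base 0.74 [220.3, 152.9, 313.0, 234.3] 269.4 194.5 5352
side disc_centre 0.75 [233.2, 153.4, 306.6, 216.7] 268.6 185.3 3424
{'t': 0.5, 'q': array([-1.22796764e+00,  5.27192754e-02,  1.61295693e+00,  1.54625812e-05,
        1.47600351e+00, -1.19019821e-01]), 'dq': array([ 0.00102831, -0.00029925, -0.00072985,  0.00094213, -0.00058351,
        0.0012788 ]), 'effort': array([-4.59593284e-04, -3.93219566e+01, -3.70026290e+01, -1.53906230e-04,
        1.37772633e-03,  1.88121680e-05]), 'tool_pos': array([ 0.27848085, -0.55948201,  0.24525756]), 'tool_rot': array([-0.46190334,  1.96467493, -1.96449685]), 'contact_force': array([0.43149495, 0.06602061, 0.48085471]), 'wrist_torque': array([-0.03187686,  0.03034262, -0.03296806]), 'opening': 0.08536530202589071}
```

```bash
sed -i "s/np.array(p\['rotation'\])/R.from_rotvec(p['rotation']).as_matrix()/" h.py
python3 - <<'E'
from h import *
t=cv2.imread('pics/t0.png');s=cv2.imread('pics/s0.png')
cv2.imwrite('pics/t0c.png',cv2.resize(t[110:240,150:310],None,fx=4.6,fy=4.6,interpolation=cv2.INTER_CUBIC))
cv2.imwrite('pics/s0c.png',cv2.resize(s[130:250,190:340],None,fx=5,fy=5,interpolation=cv2.INTER_CUBIC))
print(onplane('top',[233.0,178],.044),onplane('side',[268.6,185.3],.044),onplane('side',[242,179],.092))
E
```

```text
[0.52467037 0.12517767 0.044     ] [0.52711863 0.11663821 0.044     ] [0.46866939 0.08679314 0.092     ]
```

View pics/t0.png

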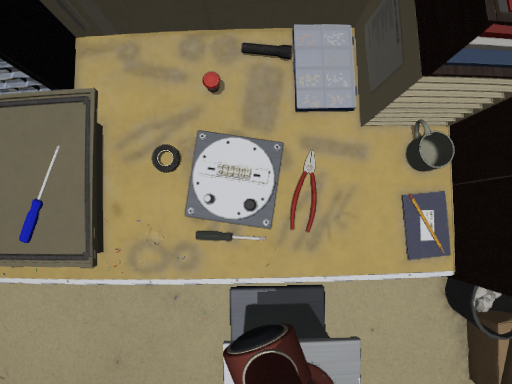

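View pics/s0.png

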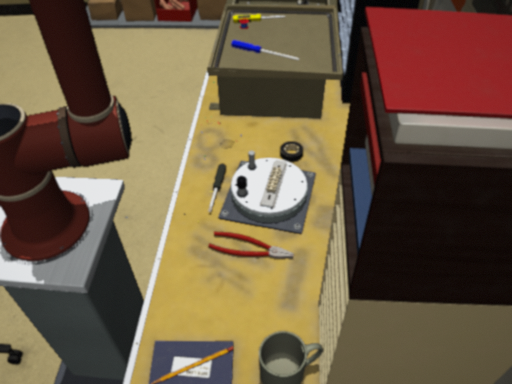

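View pics/t0c.png

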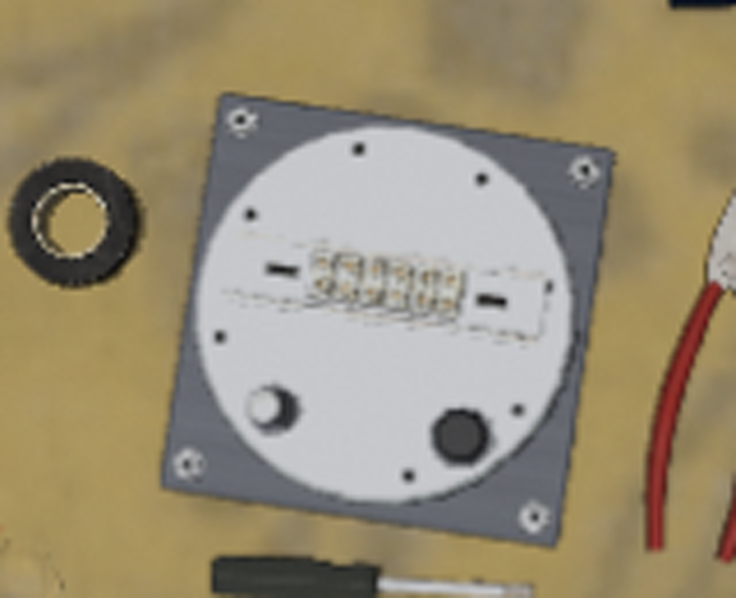

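View pics/s0c.png

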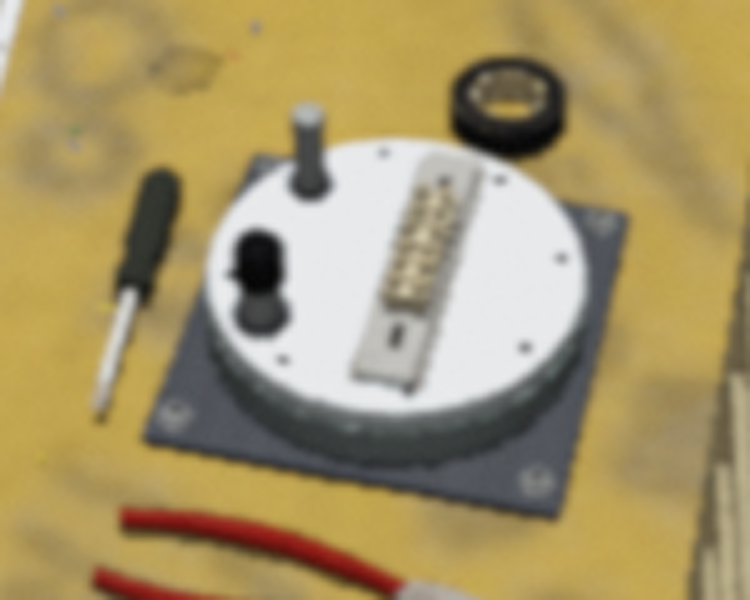

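```bash
cat > fit.py <<'E'
from h import *
from scipy.optimize import least_squares
a=np.radians
def pt(p,r,th,z): return [p[0]+r*np.cos(p[2]+th),p[1]+r*np.sin(p[2]+th),z]
def cor(p,x,y,z=.008): c,s=np.cos(p[2]),np.sin(p[2]); return [p[0]+c*x-s*y,p[1]+s*x+c*y,z]
T=lambda u,v:np.array([150+u/4.6,110+v/4.6])-0.4
S=lambda u,v:np.array([190+u/5,130+v/5])-0.4
obs=[('top',T(222,93),lambda p:cor(p,.1,.1)),('top',T(613,150),lambda p:cor(p,.1,-.1)),('top',T(556,547),lambda p:cor(p,-.1,-.1)),('top',T(162,488),lambda p:cor(p,-.1,.1)),
('top',T(462,435),lambda p:pt(p,.07,a(220),.092)),('top',T(266,407),lambda p:pt(p,.07,a(140),.092)),
('side',S(145,440),lambda p:cor(p,-.1,-.1)),('side',S(555,517),lambda p:cor(p,.1,-.1)),('side',S(628,215),lambda p:cor(p,.1,.1)),
('side',S(260,240),lambda p:pt(p,.07,a(220),.092)),('side',S(309,108),lambda p:pt(p,.07,a(140),.092))]
def res(p,c=('top','side')): return np.concatenate([proj(n,f(p))-o for n,o,f in obs if n in c])
for c in (('top','side'),('top',),('side',)):
    r=least_squares(lambda p:res(p,c),[.525,.12,-.14]); p=r.x
    print(c,p.round(4),np.degrees(p[2]).round(2),'knob',np.round(pt(p,.07,a(220),.092),4),'post',np.round(pt(p,.07,a(140),.092),4)); print(r.fun.reshape(-1,2).round(1).tolist())
o=ctrl.get_obs(); print(o['tool_pos'],R.from_rotvec(o['tool_rot']).as_matrix().round(3))
E
python3 fit.py
```

```text
('top', 'side') [ 0.5264  0.1244 -0.1693] -9.7 knob [0.4659 0.089  0.092 ] post [0.4811 0.1777 0.092 ]
[[-0.4, -0.6], [1.1, -0.5], [0.9, 0.2], [-0.8, -0.0], [-0.1, -0.2], [-0.3, -0.4], [-1.7, -0.9], [1.0, -0.7], [0.4, -0.9], [-0.7, 0.6], [-0.5, 0.9]]
('top',) [ 0.5258  0.1246 -0.1674] -9.59 knob [0.4655 0.0891 0.092 ] post [0.4804 0.1779 0.092 ]
[[-0.6, -0.3], [1.0, -0.4], [0.9, 0.4], [-0.8, 0.3], [-0.1, 0.1], [-0.3, -0.1]]
('side',) [ 0.5272  0.1239 -0.1745] -10.0 knob [0.4666 0.0889 0.092 ] post [0.4822 0.1775 0.092 ]
[[-1.5, -0.9], [1.1, -0.4], [0.9, -0.6], [-0.4, 0.7], [-0.1, 1.0]]
[ 0.27848085 -0.55948201  0.24525756] [[-0.895 -0.     0.446]
 [-0.446  0.    -0.895]
 [-0.    -1.    -0.   ]]
```

Emit:
servo_tool(
  delta_pos=[
    [-0.0416,0,-0.0452],
    [-0.0416,0,-0.0452],
    [-0.0416,0,-0.0452],
    [-0.0416,0,-0.0452],
    [-0.0416,0,-0.0452],
  ],
  dr=[
    [0,-0.8,0],
    [0,-0.8,0],
    [0,-0.8,0],
    [0,-0.8,0],
    [0,-0.8,0],
  ],
  grip=[0.7,0.7,0.7,0.7,0.7],
)

```text
t: 1.12
tool_pos: [0.3565, -0.259, 0.245]
tool_rot: [-0.517, 1.924, -1.925]
contact_force: [1.8, 0.1, 0.8]
opening: 0.0598
```

Emit:
servo_tool(
  delta_pos=[
    [-0.0416,0,-0.0452],
    [-0.0416,0,-0.0452],
    [-0.0416,0,-0.0452],
    [-0.0416,0,-0.0452],
    [0,0,0],
  ],
  dr=[
    [0,0,0],
    [0,0,0],
    [0,0,0],
    [0,0,0],
    [0,0,0],
  ],
  grip=[0.7,0.7,0.7,0.7,0.7],
)

```text
t: 1.75
tool_pos: [0.4098, -0.0108, 0.2469]
tool_rot: [-0.515, 1.914, -1.922]
contact_force: [0.2, 0.0, -0.3]
opening: 0.0596
```

```bash
cat >> h.py <<'E'
def st(target=None,yaw=None):
    o=ctrl.get_obs(); M=R.from_rotvec(o['tool_rot']).as_matrix(); y=np.degrees(np.arctan2(M[1,2],M[0,2]))
    print('t',round(o['t'],3),'pos',o['tool_pos'].round(4),'yaw',y.round(2),'ydown',M[:,1].round(3),'F',o['contact_force'].round(2),'Ftool',(M.T@o['contact_force']).round(2),'T',o['wrist_torque'].round(2),'op',round(o['opening'],4),'q6',o['q'][5].round(2))
    if target is not None: print('delta tool',(M.T@(np.array(target)-o['tool_pos'])).round(4))
    if yaw is not None: print('dr y',round(-((yaw-y+180)%360-180),2))
    return o
E
python3 -c "
from h import *
st([.466,.089,.15],-59.65)"
```

```text
t 1.75 pos [ 0.4098 -0.0108  0.2469] yaw -59.49 ydown [ 0.009 -0.002 -1.   ] F [ 0.17  0.01 -0.29] Ftool [-0.15  0.29  0.07] T [-0.01 -0.02  0.02] op 0.0596 q6 0.83
delta tool [-0.0985  0.0973 -0.058 ]
dr y 0.16
```

Emit:
servo_tool(
  delta_pos=[
    [-0.04,0.03,-0.0235],
    [-0.04,0.03,-0.0235],
    [-0.02,0.03,-0.012],
    [0,0,0],
  ],
  dr=[
    [0,0,0],
    [0,0,0],
    [0,0,0],
    [0,0,0],
  ],
  grip=[0.55,0.55,0.55,0.55],
)

```text
t: 2.25
tool_pos: [0.4703, 0.0895, 0.1574]
tool_rot: [-0.507, 1.91, -1.928]
contact_force: [-0.3, 0.7, 0.3]
opening: 0.047
```

```bash
python3 -c "
from h import *
st([.466,.089,.077],-59.65)
t=save('t1','top');s=save('s1','side')
t=cv2.imread('pics/t1.png');s=cv2.imread('pics/s1.png')
a=cv2.resize(t[120:240,170:300],None,fx=3,fy=3,interpolation=cv2.INTER_CUBIC);b=cv2.resize(s[110:230,190:320],None,fx=3,fy=3,interpolation=cv2.INTER_CUBIC)
cv2.imwrite('pics/c1.png',np.hstack([a,b]))
"
```

```text
t 2.25 pos [0.4703 0.0895 0.1574] yaw -59.69 ydown [ 0.015 -0.005 -1.   ] F [-0.31  0.68  0.25] Ftool [-0.07 -0.26 -0.74] T [ 0.02  0.01 -0.01] op 0.047 q6 1.08
delta tool [ 0.0048  0.0803 -0.0027]
dr y -0.04
```

View pics/c1.png

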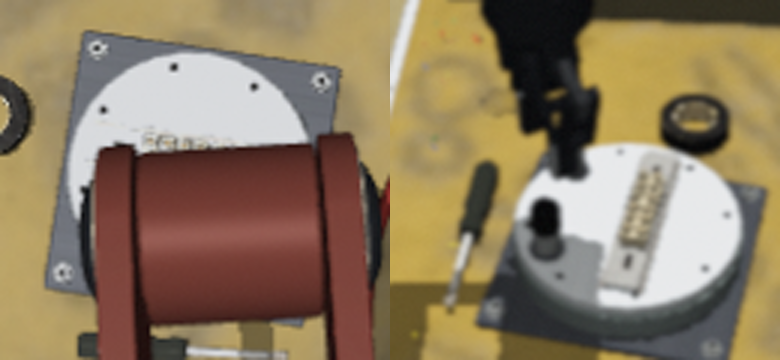

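Emit:
servo_tool(
  delta_pos=[
    [0.005,0.015,-0.0025],
    [0,0.02,0],
    [0,0,0],
  ],
  dr=[
    [-0.7,0,-0.6],
    [0,0,0],
    [0,0,0],
  ],
  grip=[0.55,0.55,0.55],
)

```text
t: 2.72
tool_pos: [0.4678, 0.085, 0.1277]
tool_rot: [-0.504, 1.921, -1.927]
contact_force: [-0.4, -1.0, -0.1]
opening: 0.0471
```

```bash
python3 -c "
from h import *
st([.466,.089,.077],-59.65)
s=save('s2','side')
s=cv2.imread('pics/s2.png')
for X in([.466,.089,.092],[.466,.089,.067]): print(proj('side',X))
cv2.imwrite('pics/c2.png',cv2.resize(s[110:230,190:320],None,fx=5,fy=5,interpolation=cv2.INTER_CUBIC))
"
```

```text
t 2.725 pos [0.4678 0.085  0.1277] yaw -60.07 ydown [ 0.011 -0.    -1.   ] F [-0.38 -1.   -0.05] Ftool [0.83 0.05 0.67] T [-0.02 -0.05 -0.02] op 0.0471 q6 1.07
delta tool [-0.      0.0507 -0.0046]
dr y -0.42
[240.91837304 178.25396833]
[241.35785659 185.8988088 ]
```

View pics/c2.png

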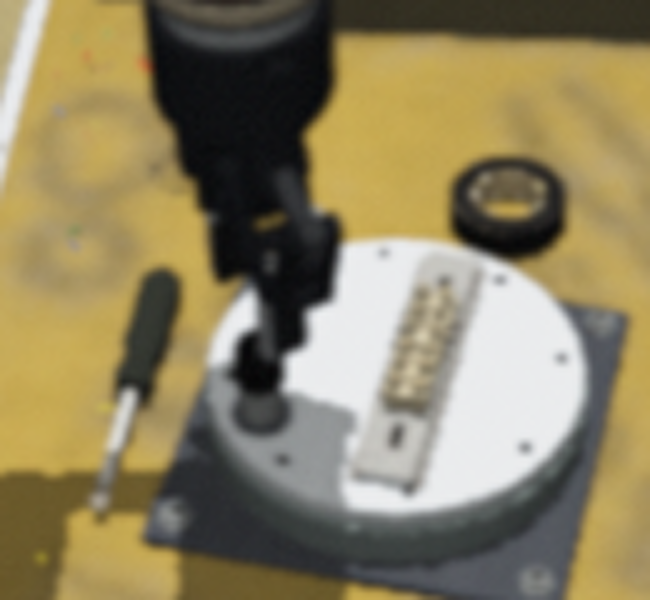

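```bash
python3 -c "
from h import *
for s in(1,-1):
  for r in (.024,.038):
    X=np.array([.4678,.085,.114])+s*r*np.array([.499,-.867,0]); print((proj('side',X)-[190,110])*5)
"
```

```text
[278.33297694 347.60150566]
[291.82199987 368.25074893]
[233.80616112 279.43221829]
[221.30182479 260.28654698]
```

Emit:
servo_tool(
  delta_pos=[
    [0,0.015,-0.0045],
    [0,0.015,0],
    [0,0.01,0],
    [0,0.008,0],
    [0,0,0],
  ],
  dr=[
    [-0.5,-0.4,-0.3],
    [0,0,0],
    [0,0,0],
    [0,0,0],
    [0,0,0],
  ],
  grip=[0.55,0.55,0.55,0.55,0.55],
)

```text
t: 3.4
tool_pos: [0.4671, 0.089, 0.0789]
tool_rot: [-0.515, 1.925, -1.917]
contact_force: [-0.2, -1.3, -0.3]
opening: 0.047
```

```bash
python3 -c "
from h import *
st([.466,.089,.077],-59.65)
s=save('s3','side')
s=cv2.imread('pics/s3.png')
cv2.imwrite('pics/c3.png',cv2.resize(s[110:230,190:320],None,fx=5,fy=5,interpolation=cv2.INTER_CUBIC))
"
```

```text
t 3.4 pos [0.4671 0.089  0.0789] yaw -59.66 ydown [ 0.005  0.005 -1.   ] F [-0.23 -1.25 -0.32] Ftool [0.83 0.31 0.96] T [0.01 0.01 0.04] op 0.047 q6 1.07
delta tool [ 0.0009  0.0019 -0.0005]
dr y -0.01
```

View pics/c3.png

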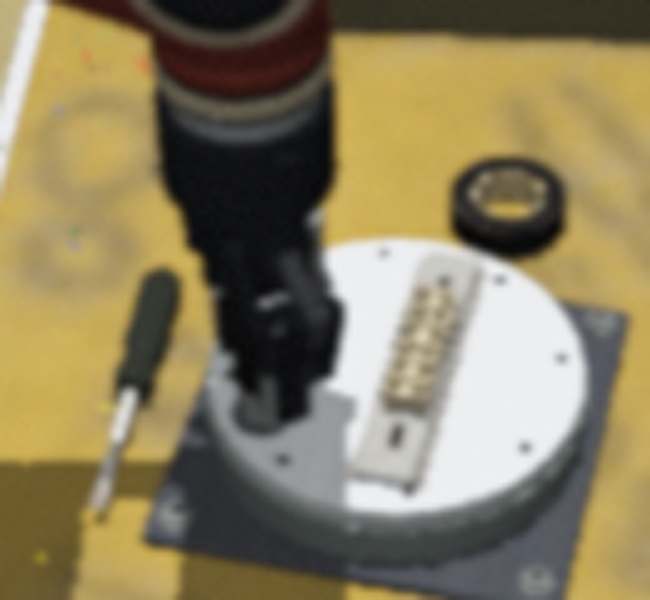

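Emit:
servo_tool(
  delta_pos=[
    [0.0005,0,0],
    [0,0,0],
    [0,0,0],
    [0,0,0],
    [0,0,0],
  ],
  dr=[
    [0,0,0],
    [0,0,0],
    [0,0,0],
    [0,0,0],
    [0,0,0],
  ],
  grip=[0.42,0.36,0.33,0.31,0.3],
  grip_force=20,
)

```text
t: 4.08
tool_pos: [0.4679, 0.0889, 0.0808]
tool_rot: [-0.511, 1.923, -1.917]
contact_force: [-1.3, 0.3, -0.7]
opening: 0.0254
```

Emit:
servo_tool(
  delta_pos=[
    [0,0,0],
    [0,0,0],
  ],
  dr=[
    [0,0,0],
    [0,0,0],
  ],
  grip=[0.285,0.27],
)

```text
t: 4.32
tool_pos: [0.4677, 0.0892, 0.0809]
tool_rot: [-0.512, 1.924, -1.916]
contact_force: [-0.9, 0.5, 1.1]
opening: 0.0234
```

```bash
python3 -c "
from h import *
st([.466,.089,.077],-59.65)
"
```

```text
t 4.325 pos [0.4677 0.0892 0.0809] yaw -59.65 ydown [ 0.008  0.006 -1.   ] F [-0.85  0.53  1.13] Ftool [ 0.46 -1.13 -0.89] T [0.23 0.2  0.03] op 0.0234 q6 1.07
delta tool [ 0.0016  0.0039 -0.0006]
dr y -0.0
```

Emit:
servo_tool(
  delta_pos=[
    [0,0,0],
    [0,0,0],
    [0,0,0],
  ],
  dr=[
    [0,0,0],
    [0,0,0],
    [0,0,0],
  ],
  grip=[0.2,0.15,0.15],
  grip_force=35,
)

```text
t: 4.7
tool_pos: [0.4677, 0.0893, 0.081]
tool_rot: [-0.512, 1.924, -1.916]
contact_force: [-0.7, 1.3, 0.9]
opening: 0.0228
```

Emit:
servo_tool(
  delta_pos=[
    [0,-0.003,0],
    [0,-0.003,0],
    [0,-0.002,0],
  ],
  dr=[
    [0,0,0],
    [0,0,0],
    [0,0,0],
  ],
  grip=[0.15,0.15,0.15],
)

```text
t: 5.08
tool_pos: [0.4675, 0.0893, 0.0872]
tool_rot: [-0.51, 1.924, -1.915]
contact_force: [3.7, 2.1, -7.6]
opening: 0.0225
```

```bash
python3 -c "
from h import *
st([.466,.089,.091],-59.65)
"
```

```text
t 5.075 pos [0.4675 0.0893 0.0872] yaw -59.68 ydown [ 0.009  0.007 -1.   ] F [ 3.68  2.07 -7.59] Ftool [-4.13  7.64  0.08] T [ 0.28 -0.67 -0.04] op 0.0225 q6 1.07
delta tool [ 0.0015 -0.0038 -0.0005]
dr y -0.03
```

Emit:
servo_tool(
  delta_pos=[
    [0,-0.0025,0],
    [0,-0.001,0],
    [0,0,0],
  ],
  dr=[
    [0,0,0],
    [0,0,0],
    [0,0,0],
  ],
  grip=[0.15,0.15,0.15],
)

```text
t: 5.45
tool_pos: [0.4675, 0.0893, 0.0907]
tool_rot: [-0.509, 1.923, -1.915]
contact_force: [3.4, 2.4, -7.3]
opening: 0.023
```

```bash
python3 -c "
from h import *
st([.466,.089,.091],-59.65)
"
```

```text
t 5.45 pos [0.4675 0.0893 0.0907] yaw -59.68 ydown [ 0.01   0.007 -1.   ] F [ 3.4   2.43 -7.28] Ftool [-4.07  7.33 -0.37] T [ 0.26 -0.53  0.01] op 0.023 q6 1.07
delta tool [ 0.0015 -0.0004 -0.0005]
dr y -0.03
```

Emit:
servo_tool(
  delta_pos=[
    [-0.0001,0,0.0035],
    [-0.0001,0,0.0035],
    [0,0,0],
  ],
  dr=[
    [0,-2.9,0],
    [0,-2.9,0],
    [0,0,0],
  ],
  grip=[0.15,0.15,0.15],
)

```text
t: 5.82
tool_pos: [0.4714, 0.0836, 0.0905]
tool_rot: [-0.596, 1.859, -1.851]
contact_force: [4.5, 1.1, -6.9]
opening: 0.023
```

```bash
python3 -c "
from h import *
st([.466,.089,.091],-59.65)
"
```

```text
t 5.825 pos [0.4714 0.0836 0.0905] yaw -53.77 ydown [ 0.01   0.008 -1.   ] F [ 4.53  1.15 -6.92] Ftool [-4.25  6.97  1.76] T [ 0.11 -0.6  -0.11] op 0.023 q6 0.95
delta tool [ 0.0012 -0.0005 -0.0075]
dr y 5.88
```

Emit:
servo_tool(
  delta_pos=[
    [-0.0001,0,0.0035],
    [-0.0001,0,0.0035],
    [-0.0001,0,0.003],
    [0,0,0],
  ],
  dr=[
    [0,-2.9,0],
    [0,-2.9,0],
    [0,-2.5,0],
    [0,0,0],
  ],
  grip=[0.15,0.15,0.15,0.15],
)

```text
t: 6.32
tool_pos: [0.4778, 0.0764, 0.0903]
tool_rot: [-0.709, 1.766, -1.758]
contact_force: [4.8, 1.6, -6.8]
opening: 0.0228
```

```bash
python3 -c "
from h import *
o=st([.466,.089,.091],-59.65)
print(np.degrees(np.arctan2(*(o['tool_pos'][:2]-[.5265,.1244])[::-1]))%360-210.35, np.linalg.norm(o['tool_pos'][:2]-[.5265,.1244]))
"
```

```text
t 6.325 pos [0.4778 0.0764 0.0903] yaw -45.51 ydown [ 0.009  0.009 -1.   ] F [ 4.84  1.64 -6.83] Ftool [-4.52  6.89  2.22] T [ 0.1  -0.68 -0.16] op 0.0228 q6 0.79
delta tool [-0.0005 -0.0007 -0.0173]
dr y 14.14
14.23729874806827 0.06841209906764426
```

Emit:
servo_tool(
  delta_pos=[
    [0,0.002,0],
    [0,0.0015,0],
    [0,0,0],
    [0,0,0],
    [0,0,0],
  ],
  dr=[
    [0,0,0],
    [0,0,0],
    [0,0,0],
    [0,0,0],
    [0,0,0],
  ],
  grip=[0.15,0.15,0.5,0.5,0.5],
)

```text
t: 6.95
tool_pos: [0.4781, 0.0761, 0.089]
tool_rot: [-0.71, 1.766, -1.76]
contact_force: [0.4, -0.3, 0.0]
opening: 0.0429
```

Emit:
servo_tool(
  delta_pos=[
    [0,-0.02,0],
    [0,-0.03,0],
    [0,-0.04,0],
    [0,0,0],
  ],
  dr=[
    [0,0,0],
    [0,0,0],
    [0,0,0],
    [0,0,0],
  ],
  grip=[0.5,0.5,0.5,0.5],
)

```text
t: 7.45
tool_pos: [0.4768, 0.0753, 0.1819]
tool_rot: [-0.712, 1.767, -1.761]
contact_force: [0.4, 0.5, -0.4]
opening: 0.0423
```

```bash
python3 -c "
from h import *
an=np.radians(130.35+14.2); X=[.5265+.07*np.cos(an),.1244+.07*np.sin(an),.19]; print(X)
st(X,-(360-(144.5+90)))
s=save('s4','side')
s=cv2.imread('pics/s4.png')
for z in (.092,.098):
  an=np.radians(210.35+14.2);print(z,(proj('side',[.5265+.07*np.cos(an),.1244+.07*np.sin(an),z])-[190,110])*5)
cv2.imwrite('pics/c4.png',cv2.resize(s[110:230,190:320],None,fx=5,fy=5,interpolation=cv2.INTER_CUBIC))
"
```

```text
[np.float64(0.46947646229407713), np.float64(0.1649994599410041), 0.19]
t 7.45 pos [0.4768 0.0753 0.1819] yaw -45.56 ydown [ 0.007  0.006 -1.   ] F [ 0.43  0.52 -0.42] Ftool [-0.66  0.42 -0.07] T [ 0.   -0.04 -0.01] op 0.0423 q6 0.79
delta tool [-0.0577 -0.0076 -0.0692]
dr y 79.94
0.092 [275.1882315 364.0606519]
0.098 [274.7306007  354.69499876]
```

View pics/c4.png

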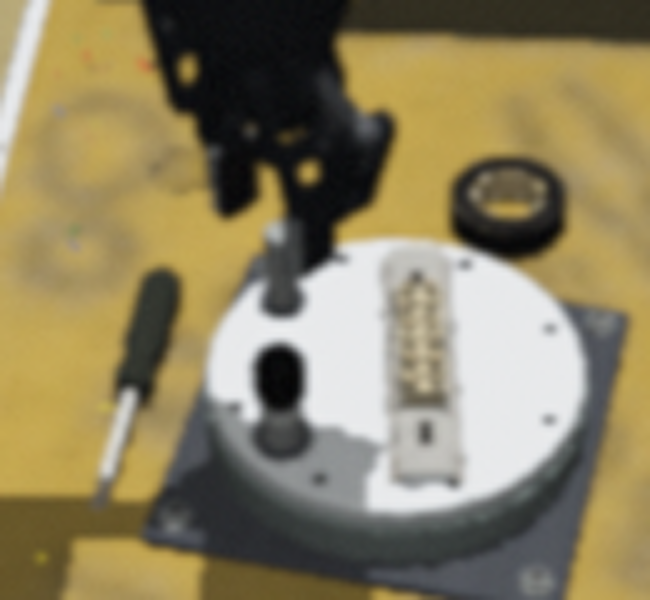

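Emit:
servo_tool(
  delta_pos=[
    [-0.03,0,-0.036],
    [-0.03,0,-0.036],
    [0,0,0],
    [0,0,0],
    [0,0,0],
  ],
  dr=[
    [0,0,0],
    [0,0,0],
    [0,10.5,0],
    [0,10.5,0],
    [0,10.5,0],
  ],
  grip=[0.45,0.45,0.45,0.45,0.45],
)

```text
t: 8.12
tool_pos: [0.4631, 0.1705, 0.1718]
tool_rot: [-0.231, 2.121, -2.112]
contact_force: [-0.1, -0.2, -0.2]
opening: 0.0384
```

Emit:
servo_tool(
  delta_pos=[
    [0,0,0],
    [0,0,0],
    [0,0,0],
    [0,0,0],
    [0,0,0],
  ],
  dr=[
    [0,10.5,0],
    [0,10.5,0],
    [0,10.5,0],
    [0,10.5,0],
    [0,10.5,0],
  ],
  grip=[0.45,0.45,0.45,0.45,0.45],
)

```text
t: 8.75
tool_pos: [0.4575, 0.1694, 0.1618]
tool_rot: [-0.659, -1.778, 1.798]
contact_force: [-0.2, 0.1, -1.0]
opening: 0.0389
```

```bash
python3 -c "
from h import *
an=np.radians(130.35+14.2); X=[.5265+.07*np.cos(an),.1244+.07*np.sin(an),.14]; print(X)
st(X,-(360-(144.5+90)))
X[2]=.092;print((proj('side',X)-[190,110])*5)
s=save('s5','side')
s=cv2.imread('pics/s5.png')
cv2.imwrite('pics/c5.png',cv2.resize(s[110:230,190:320],None,fx=5,fy=5,interpolation=cv2.INTER_CUBIC))
"
```

```text
[np.float64(0.46947646229407713), np.float64(0.1649994599410041), 0.14]
t 8.75 pos [0.4575 0.1694 0.1618] yaw -131.81 ydown [-0.027 -0.001 -1.   ] F [-0.24  0.1  -0.96] Ftool [0.22 0.97 0.07] T [-0.04 -0.06  0.02] op 0.0389 q6 2.5
delta tool [-0.0123  0.0215 -0.0051]
dr y -6.31
[277.68054601 227.58247657]
```

View pics/c5.png

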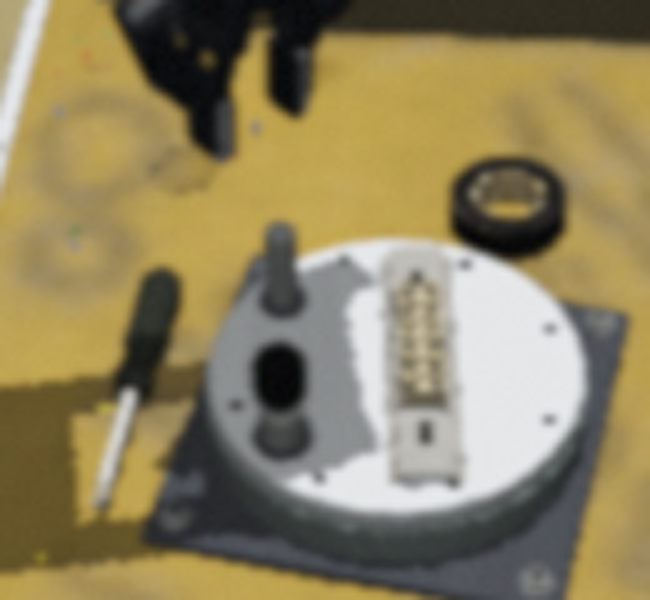

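Emit:
servo_tool(
  delta_pos=[
    [-0.012,0,-0.005],
    [0,0.01,0],
    [0,0,0],
  ],
  dr=[
    [-1.1,-6.3,1.1],
    [0,0,0],
    [0,0,0],
  ],
  grip=[0.4,0.4,0.4],
)

```text
t: 9.18
tool_pos: [0.467, 0.1647, 0.1464]
tool_rot: [-0.587, -1.864, 1.867]
contact_force: [-0.4, 0.5, -0.2]
opening: 0.0339
```

```bash
python3 -c "
from h import *
an=np.radians(130.35+14.2); X=[.5265+.07*np.cos(an),.1244+.07*np.sin(an),.075]
o=st(X,-(360-(144.5+90)))
M=R.from_rotvec(o['tool_rot']).as_matrix()
print('fix tilt tool deg',np.degrees(M.T@np.cross(M[:,1],[0,0,-1])).round(2))
"
```

```text
t 9.175 pos [0.467  0.1647 0.1464] yaw -125.38 ydown [-0.008  0.001 -1.   ] F [-0.39  0.52 -0.18] Ftool [ 0.62  0.18 -0.21] T [-0.04 -0.02 -0.01] op 0.0339 q6 2.38
delta tool [-0.0023  0.0714 -0.002 ]
dr y 0.12
fix tilt tool deg [-0.22 -0.    0.39]
```

Emit:
servo_tool(
  delta_pos=[
    [-0.0023,0.02,-0.002],
    [0,0.025,0],
    [0,0.015,0],
    [0,0.01,0],
    [0,0,0],
  ],
  dr=[
    [-0.2,0,0.4],
    [0,0,0],
    [0,0,0],
    [0,0,0],
    [0,0,0],
  ],
  grip=[0.4,0.4,0.4,0.4,0.4],
)

```text
t: 9.8
tool_pos: [0.4689, 0.1654, 0.0735]
tool_rot: [-0.594, -1.866, 1.869]
contact_force: [-0.5, -0.3, 0.4]
opening: 0.0341
```

```bash
cat > k.py <<'E'
from h import *
C=np.array([.5265,.1244])
def info():
    o=st(); M=R.from_rotvec(o['tool_rot']).as_matrix(); d=o['tool_pos'][:2]-C
    print('TCP angle-130.35 rad',round(np.radians(np.degrees(np.arctan2(d[1],d[0]))%360-130.35),4),'r',np.linalg.norm(d).round(4),'tilt fix',np.degrees(M.T@np.cross(M[:,1],[0,0,-1])).round(2))
    yt=np.degrees(np.arctan2(d[1],d[0]))+90; y=np.degrees(np.arctan2(M[1,2],M[0,2])); print('yaw err(dr y)',-((yt-y+180)%360-180))
if __name__=='__main__':
    import sys; info()
    if len(sys.argv)>1:
        n=sys.argv[1]; save('s'+n,'side'); s=cv2.imread(f'pics/s{n}.png'); cv2.imwrite(f'pics/c{n}.png',cv2.resize(s[110:230,190:320],None,fx=5,fy=5,interpolation=cv2.INTER_CUBIC))
E
python3 k.py 6
```

```text
t 9.8 pos [0.4689 0.1654 0.0735] yaw -125.4 ydown [-0.002 -0.    -1.   ] F [-0.49 -0.26  0.38] Ftool [ 0.25 -0.38  0.5 ] T [-0.02 -0.05 -0.03] op 0.0341 q6 2.38
TCP angle-130.35 rad 0.2479 r 0.0707 tilt fix [-0.09  0.    0.08]
yaw err(dr y) 0.050630277750315145
```

View pics/c6.png

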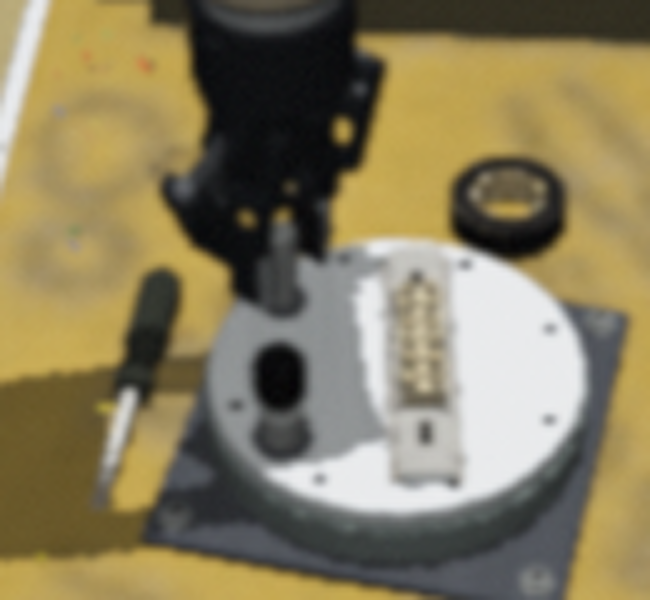

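Emit:
servo_tool(
  delta_pos=[
    [0,0,0],
    [0,0,0.002],
    [0,0,0.002],
    [0,0,0],
  ],
  dr=[
    [0,0,0],
    [0,0,0],
    [0,-0.5,0],
    [0,0,0],
  ],
  grip=[0.29,0.29,0.29,0.29],
  grip_force=20,
)

```text
t: 10.35
tool_pos: [0.4687, 0.1624, 0.0768]
tool_rot: [-0.592, -1.877, 1.873]
contact_force: [-0.2, 0.8, 0.0]
opening: 0.0247
```

```bash
python3 k.py
```

```text
t 10.35 pos [0.4687 0.1624 0.0768] yaw -124.86 ydown [ 0.004  0.001 -1.   ] F [-0.2   0.8   0.04] Ftool [ 0.62 -0.05 -0.54] T [0.04 0.   0.01] op 0.0247 q6 2.36
TCP angle-130.35 rad 0.2854 r 0.0691 tilt fix [ 0.16  0.   -0.16]
yaw err(dr y) -1.5639938892135206
```

Emit:
servo_tool(
  delta_pos=[
    [0,0,0.003],
    [0,0,0.003],
    [0,0,0.003],
    [0,0,0.003],
    [0,0,0],
  ],
  dr=[
    [0,-2.5,0],
    [0,-2.5,0],
    [0,-2.5,0],
    [0,-2.5,0],
    [0,0,0],
  ],
  grip=[0.29,0.29,0.29,0.29,0.29],
)

```text
t: 10.98
tool_pos: [0.4646, 0.1542, 0.0774]
tool_rot: [-0.444, -1.998, 1.978]
contact_force: [-0.1, -0.1, -0.6]
opening: 0.0248
```

```bash
python3 k.py
```

```text
t 10.975 pos [0.4646 0.1542 0.0774] yaw -114.63 ydown [ 0.012  0.008 -1.   ] F [-0.11 -0.14 -0.56] Ftool [0.05 0.56 0.18] T [-0.01 -0.02 -0.01] op 0.0248 q6 2.16
TCP angle-130.35 rad 0.4172 r 0.0687 tilt fix [ 0.67  0.   -0.43]
yaw err(dr y) 1.1178352660131168
```

Emit:
servo_tool(
  delta_pos=[
    [0,0,0.003],
    [0,0,0.003],
    [0,0,0.003],
    [0,0,0.003],
    [0,0,0],
  ],
  dr=[
    [0.7,-2.0,-0.5],
    [0.1,-2.0,-0.1],
    [0.1,-2.0,-0.1],
    [0.1,-2.0,-0.1],
    [0,0,0],
  ],
  grip=[0.29,0.29,0.29,0.29,0.29],
)

```text
t: 11.6
tool_pos: [0.4611, 0.145, 0.0777]
tool_rot: [-0.288, -2.067, 2.066]
contact_force: [-0.3, -0.1, -0.0]
opening: 0.0249
```

```bash
python3 k.py 7
```

```text
t 11.6 pos [0.4611 0.145  0.0777] yaw -106.27 ydown [-0.007  0.001 -1.   ] F [-0.27 -0.13 -0.03] Ftool [0.22 0.03 0.2 ] T [-0.01 -0.02 -0.04] op 0.0249 q6 2.0
TCP angle-130.35 rad 0.5614 r 0.0686 tilt fix [-0.04  0.    0.42]
yaw err(dr y) 1.2179303164967905
```

View pics/c7.png

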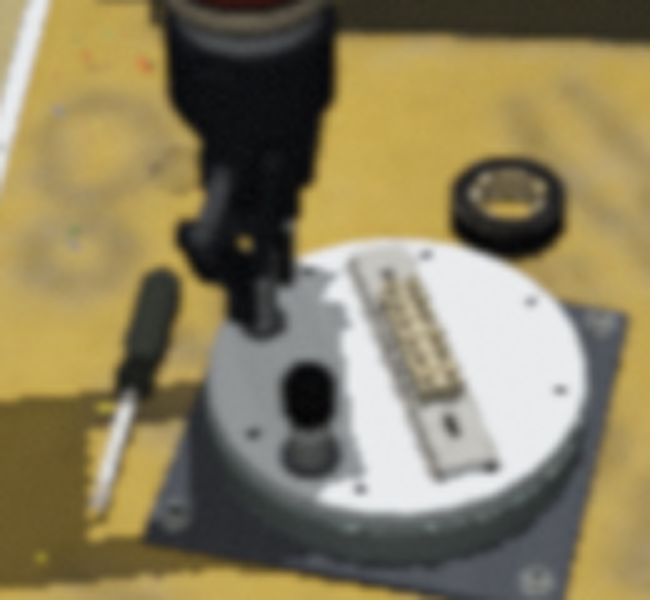

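```bash
python3 -c "
from k import *
for g in np.arange(.4,1.3,.1):
  an=np.radians(210.35)+g; print(g.round(2),(proj('side',[*(C+.07*np.array([np.cos(an),np.sin(an)])),.098])*5-[950,550]).round(0))
"
```

```text
0.4 [291. 367.]
0.5 [304. 374.]
0.6 [317. 380.]
0.7 [331. 385.]
0.8 [346. 389.]
0.9 [361. 392.]
1.0 [377. 393.]
1.1 [393. 394.]
1.2 [409. 393.]
```

Emit:
servo_tool(
  delta_pos=[
    [0,0,0.003],
    [0,0,0.003],
    [0,0,0.002],
    [0,0,0],
  ],
  dr=[
    [0,-2.0,0.4],
    [0.1,-2.0,0],
    [0.1,-1.5,0],
    [0,0,0],
  ],
  grip=[0.29,0.29,0.29,0.29],
)

```text
t: 12.15
tool_pos: [0.4595, 0.1383, 0.0779]
tool_rot: [-0.198, -2.122, 2.125]
contact_force: [0.5, 0.1, -0.4]
opening: 0.0248
```

```bash
python3 k.py
```

```text
t 12.15 pos [0.4595 0.1383 0.0779] yaw -100.67 ydown [-0.    -0.001 -1.   ] F [ 0.52  0.09 -0.37] Ftool [-0.5   0.37 -0.19] T [-0.02  0.03 -0.03] op 0.0248 q6 1.9
TCP angle-130.35 rad 0.6625 r 0.0684 tilt fix [-0.08 -0.    0.01]
yaw err(dr y) 1.0230836016392004
```

Emit:
servo_tool(
  delta_pos=[
    [0,0,0.001],
    [0,0,0.001],
    [0,0,0.001],
    [0,0,0.001],
    [0,0,0.001],
  ],
  dr=[
    [0,-0.6,0],
    [0,-0.7,0],
    [0,-0.7,0],
    [0,-0.7,0],
    [0,-0.7,0],
  ],
  grip=[0.29,0.29,0.29,0.29,0.29],
)

```text
t: 12.78
tool_pos: [0.4588, 0.1339, 0.0779]
tool_rot: [-0.134, -2.158, 2.156]
contact_force: [1.2, 3.6, -2.2]
opening: 0.025
```

```bash
python3 k.py
```

```text
t 12.775 pos [0.4588 0.1339 0.0779] yaw -97.11 ydown [ 0.     0.001 -1.   ] F [ 1.17  3.56 -2.18] Ftool [-0.72  2.19 -3.68] T [ 0.55 -0.18 -0.02] op 0.025 q6 1.82
TCP angle-130.35 rad 0.7274 r 0.0683 tilt fix [ 0.05 -0.   -0.  ]
yaw err(dr y) 0.8617747141568088
```

```bash
python3 k.py 8
```

```text
t 12.775 pos [0.4588 0.1339 0.0779] yaw -97.11 ydown [ 0.     0.001 -1.   ] F [ 1.17  3.56 -2.18] Ftool [-0.72  2.19 -3.68] T [ 0.55 -0.18 -0.02] op 0.025 q6 1.82
TCP angle-130.35 rad 0.7274 r 0.0683 tilt fix [ 0.05 -0.   -0.  ]
yaw err(dr y) 0.8617747141568088
```

View pics/c8.png

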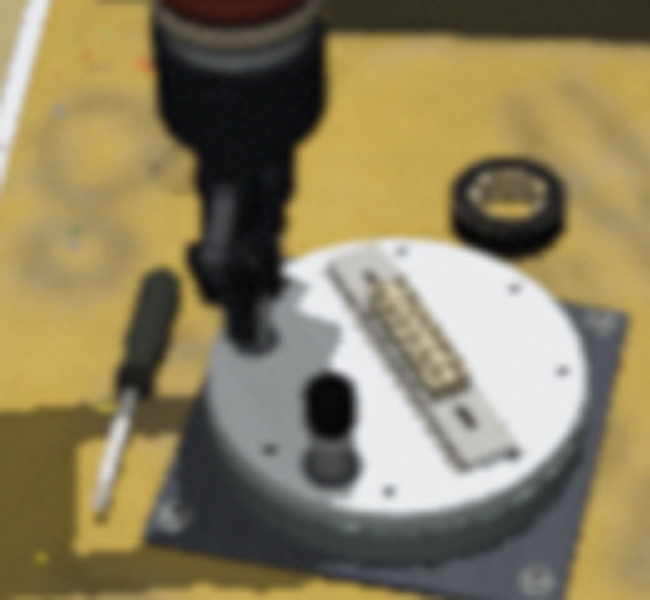

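Emit:
servo_tool(
  delta_pos=[
    [0,0,0.001],
    [0,0,0.001],
    [0,0,0.001],
    [0,0,0.001],
  ],
  dr=[
    [0,-0.6,0],
    [0,-0.7,0],
    [0,-0.7,0],
    [0,-0.7,0],
  ],
  grip=[0.29,0.29,0.29,0.29],
)

```text
t: 13.32
tool_pos: [0.4584, 0.1299, 0.0779]
tool_rot: [-0.08, -2.186, 2.183]
contact_force: [0.7, 3.9, -0.6]
opening: 0.0247
```

```bash
python3 k.py
```

```text
t 13.325 pos [0.4584 0.1299 0.0779] yaw -94.2 ydown [ 0.     0.001 -1.   ] F [ 0.66  3.92 -0.64] Ftool [-0.37  0.65 -3.96] T [ 0.61 -0.09 -0.03] op 0.0247 q6 1.76
TCP angle-130.35 rad 0.7863 r 0.0684 tilt fix [ 0.08 -0.   -0.  ]
yaw err(dr y) 0.39640035000479656
```

Emit:
servo_tool(
  delta_pos=[
    [0,0,0.001],
    [0,0,0.001],
    [0,0,0.001],
  ],
  dr=[
    [0,-0.8,0],
    [0,-0.8,0],
    [0,-0.8,0],
  ],
  grip=[0.29,0.29,0.29],
)

```text
t: 13.7
tool_pos: [0.4579, 0.1253, 0.0779]
tool_rot: [-0.03, -2.205, 2.209]
contact_force: [0.1, 1.3, -0.1]
opening: 0.0243
```

Emit:
servo_tool(
  delta_pos=[
    [0,0,0.001],
    [0,0,0.001],
    [0,0,0.001],
  ],
  dr=[
    [0,-0.8,0],
    [0,-0.8,0],
    [0,-0.8,0],
  ],
  grip=[0.29,0.29,0.29],
)

```text
t: 14.08
tool_pos: [0.4581, 0.1227, 0.0779]
tool_rot: [-0.018, 2.214, -2.213]
contact_force: [1.4, 5.1, -1.4]
opening: 0.0247
```

```bash
python3 k.py
```

```text
t 14.075 pos [0.4581 0.1227 0.0779] yaw -89.08 ydown [-0.  0. -1.] F [ 1.41  5.08 -1.38] Ftool [-1.49  1.38 -5.05] T [ 0.78 -0.19 -0.03] op 0.0247 q6 1.66
TCP angle-130.35 rad 0.8916 r 0.0685 tilt fix [0.   0.   0.01]
yaw err(dr y) -0.5134857987449379
```

```bash
python3 k.py 9
```

```text
t 14.075 pos [0.4581 0.1227 0.0779] yaw -89.08 ydown [-0.  0. -1.] F [ 1.41  5.08 -1.38] Ftool [-1.49  1.38 -5.05] T [ 0.78 -0.19 -0.03] op 0.0247 q6 1.66
TCP angle-130.35 rad 0.8916 r 0.0685 tilt fix [0.   0.   0.01]
yaw err(dr y) -0.5134857987449379
```

View pics/c9.png

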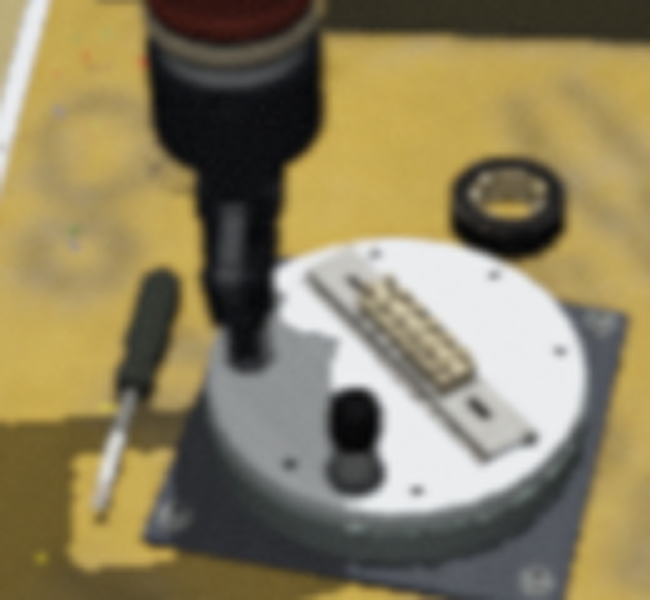

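Emit:
servo_tool(
  delta_pos=[
    [0,0,-0.002],
    [0,0,-0.002],
    [0,0,0],
    [0,0,0],
  ],
  dr=[
    [0,0,0],
    [0,0,0],
    [0,0,0],
    [0,0,0],
  ],
  grip=[0.32,0.32,0.32,0.32],
)

```text
t: 14.62
tool_pos: [0.4578, 0.1261, 0.0779]
tool_rot: [-0.02, 2.21, -2.216]
contact_force: [1.3, 1.4, 0.3]
opening: 0.0272
```

```bash
python3 k.py 10
python3 - <<'E'
from h import *
for n in ('s0','s4','s5','s7','s8','s9','s10'):
    im=cv2.imread(f'pics/{n}.png'); g=cv2.resize(im[160:215,228:280],None,fx=8,fy=8,interpolation=cv2.INTER_CUBIC).max(2)
    m=(g<45).astype(np.uint8); k,l,s,c=cv2.connectedComponentsWithStats(m)
    for i in range(1,k):
        if s[i,4]>3000: print(n,c[i].round()/8+[228,160],(s[i,:4]/8).round(1)+[228,160,0,0],s[i,4])
E
```

```text
t 14.625 pos [0.4578 0.1261 0.0779] yaw -89.02 ydown [-0.001 -0.003 -1.   ] F [1.25 1.39 0.31] Ftool [-1.27 -0.32 -1.37] T [0.   0.03 0.01] op 0.0272 q6 1.67
TCP angle-130.35 rad 0.8417 r 0.0687 tilt fix [-0.15 -0.    0.06]
yaw err(dr y) 2.4081502495675977
s0 [241.75  183.125] [237.5 177.2   8.2  12. ] 5162
s4 [245.875 185.75 ] [241.8 179.8   8.2  12.4] 5233
s5 [245.875 185.625] [241.2 179.4   9.2  12.8] 6253
s7 [238.5   165.125] [228.  160.   20.1  15.8] 10219
s7 [251.75 189.25] [247.  183.1   9.4  12.6] 6255
s8 [238.    167.375] [228.  160.   18.4  19.4] 12652
s8 [255.875 191.5  ] [251.5 185.2   8.8  12.5] 5781
s9 [238.5   170.375] [231.1 160.   13.6  22.6] 11747
s9 [260.75  194.625] [256.5 188.6   8.8  12.1] 5795
s10 [238.5  169.75] [231.2 160.   13.4  22.1] 11457
s10 [260.5   194.625] [256.1 188.6   8.8  12.1] 5748
```

View pics/c10.png

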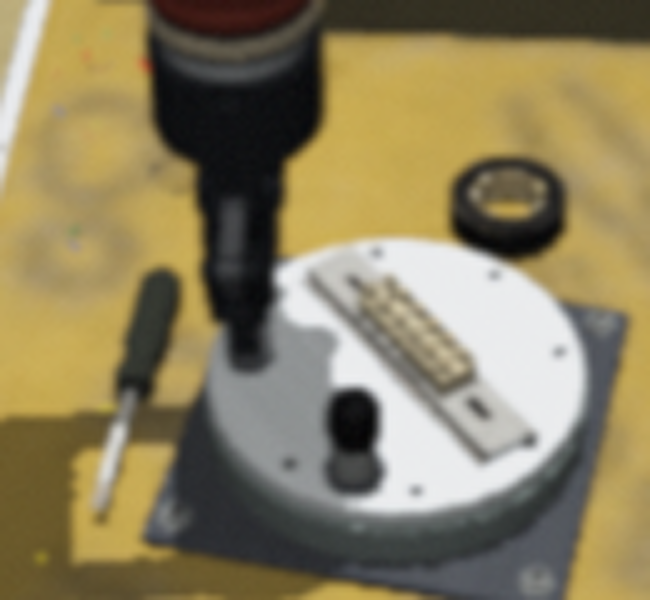

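Run:
```python
from k import *
from scipy.optimize import fsolve
def pr(g,l):
    an=np.radians(210.35)+g; return proj('side',[*(C+.07*np.array([np.cos(an),np.sin(an)])),.0795+l])
b=np.array([241.75,183.125])-pr(0,0)
for n,c in dict(s4=[245.875,185.75],s5=[245.875,185.625],s7=[251.75,189.25],s8=[255.875,191.5],s9=[260.75,194.625],s10=[260.5,194.625]).items():
    print(n,fsolve(lambda v:pr(v[0],v[1]/100)+b-c,[.5,0])*[1,10])
```

```text
s4 [0.25707325 6.82268687]
s5 [0.25738979 7.24508338]
s7 [0.51323976 7.80885829]
s8 [0.66480017 6.03547817]
s9 [0.82950308 0.14015563]
s10 [ 0.82119942 -0.03157272]
```

Emit:
servo_tool(
  delta_pos=[
    [0,-0.005,0],
    [0,-0.025,0],
    [0,-0.05,0],
    [0,-0.05,0],
    [0,0,0],
  ],
  dr=[
    [0,0,0],
    [0,0,0],
    [0,0,0],
    [0,0,0],
    [0,0,0],
  ],
  grip=[0.4,0.4,0.4,0.4,0.4],
)

```text
t: 15.3
tool_pos: [0.4575, 0.1261, 0.2125]
tool_rot: [-0.021, 2.211, -2.217]
contact_force: [-1.0, 0.1, -0.5]
opening: 0.0341
```

```bash
python3 k.py 11
python3 - <<'E'
from k import *
from scipy.optimize import fsolve
im=cv2.imread('pics/s11.png'); g=cv2.resize(im[160:215,228:280],None,fx=8,fy=8,interpolation=cv2.INTER_CUBIC).max(2)
k,l,s,c=cv2.connectedComponentsWithStats((g<45).astype(np.uint8))
def pr(g,l):
    an=np.radians(210.35)+g; return proj('side',[*(C+.07*np.array([np.cos(an),np.sin(an)])),.0795+l])
b=np.array([241.75,183.125])-pr(0,0)
for i in range(1,k):
    if s[i,4]>3000: q=c[i]/8+[228,160]; print(q,fsolve(lambda v:pr(v[0],v[1]/100)+b-q,[.5,0])*[1,10])
E
```

```text
t 15.3 pos [0.4575 0.1261 0.2125] yaw -89.04 ydown [-0.002 -0.003 -1.   ] F [-1.04  0.07 -0.54] Ftool [ 1.03  0.55 -0.09] T [-0.08 -0.03  0.02] op 0.0341 q6 1.67
TCP angle-130.35 rad 0.8416 r 0.069 tilt fix [-0.17 -0.    0.11]
yaw err(dr y) 2.390964825094784
[260.52351064 194.68468085] [ 0.8219499  -0.21144127]
```

View pics/s11.png

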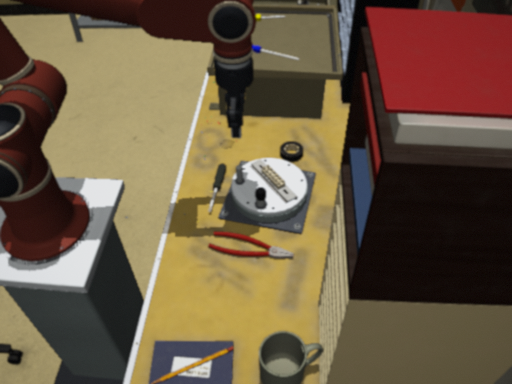

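The side view shows the gripper clear above the stand. The knob is at about (260, 195) and fully down, and the cutters, tape roll and nut driver haven't moved. Handing in.

```bash
python3 -c "
from station import ctrl
print(ctrl.finish_job())"
```

```text
the job is handed in; nothing more can be done
None
```

The stage is turned counter-clockwise to its next index hole and the pin is locked there. The job was handed in at about 15 s on the robot's clock.

- **What I did:** I gripped the knob, lifted it about 9.7 mm and swung the stage about 0.25 rad off the home hole. I let the knob go and the pin rode on the ring; the pictures put its lift at 6 to 8 mm. Then I straddled the post with the fingers and pushed it round slowly until the pin dropped.
- **Lock check:** The last side picture puts the stage at about 0.82 rad and the pin lift at about 0 mm, within the picture's accuracy. The lock was confirmed from pictures and the push force; I did not push back against the pin to test it.
- **Forces:** The highest reading I saw while pushing the post was about 5 N, at the lock. Forces were only read at the end of each move.
- **Afterwards:** I backed the fingers off and raised the arm clear, so nothing touches the stand. The cutters, tape roll and nut driver look unmoved in the last picture.
- **Disagreements:** The first disc positions from the two cameras differed by about 8 mm, because the side camera also saw the disc's edge. A fit to the base plate's corners, the knob and the post brought them to within about 2 mm.

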